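# Set out the specimen pots for the practical

## Task

Get the bench ready for the next lesson: first lift the blue-lidded pot out of the purple dish and stand it on the middle of the cork mat. Then stand the three yellow-lidded pots in their dishes, one after another from the largest to the smallest: the large one in the purple dish, the medium one in the green dish, the small one in the red dish. Keep every pot upright and set it down without dropping it, and leave the brown bottle and the black rubber bung where they are.

Things in the scene. Friction and masses are not known exactly. Their poses are not given: they have to be found in the camera images.
- pot_large: Large yellow-lidded specimen pot: upright closed cylinder, 60 mm diameter, 75 mm high, about 180 g; off-white body with paper label, the top 15 mm is the lid (the body is 2 mm narrower). Loose. Origin: centre of its underside, z up through the lid. Starts anywhere on the bench; goes in the purple dish.
- pot_medium: Medium yellow-lidded specimen pot: upright closed cylinder, 48 mm diameter, 65 mm high, about 110 g; off-white body with paper label, the top 15 mm is the lid (the body is 2 mm narrower). Loose. Origin: centre of its underside, z up through the lid. Starts anywhere on the bench; goes in the green dish.
- pot_small: Small yellow-lidded specimen pot: upright closed cylinder, 36 mm diameter, 56 mm high, about 60 g; off-white body with paper label, the top 15 mm is the lid (the body is 2 mm narrower). Loose. Origin: centre of its underside, z up through the lid. Starts anywhere on the bench; goes in the red dish.
- pot_blue: Blue-lidded specimen pot: upright closed cylinder, 48 mm diameter, 65 mm high, about 110 g; off-white body with paper label, the top 15 mm is the lid (the body is 2 mm narrower). Loose. Origin: centre of its underside, z up through the lid. Starts standing in the purple dish, up to 17 mm off its centre; goes on the cork mat.
- dish_purple: Purple round shallow plastic dish, fixed to the bench: outside diameter 98 mm, inside diameter 90 mm, rim 14 mm high, floor 4 mm thick. Origin: centre of its underside (bench height), z up. At the start the blue-lidded pot stands in it.
- dish_green: Green round shallow plastic dish, fixed to the bench: outside diameter 98 mm, inside diameter 90 mm, rim 14 mm high, floor 4 mm thick. Origin: centre of its underside (bench height), z up. Empty at the start.
- dish_red: Red round shallow plastic dish, fixed to the bench: outside diameter 98 mm, inside diameter 90 mm, rim 14 mm high, floor 4 mm thick. Origin: centre of its underside (bench height), z up. Empty at the start.
- cork_mat: Square brown cork mat, 100 x 100 x 5 mm, fixed to the bench. Origin: centre of its underside (bench height); x and y along its edges, z up.
- brown_bottle: Bystander: brown reagent bottle with a black cap, 54 mm diameter, 95 mm high, about 220 g, loose, standing among the pots. Origin: centre of its underside. To be left where it is.
- rubber_bung: Bystander: black rubber bung standing on its wide end in the middle of the work, 38 mm diameter at the foot, 32 mm at the top, 30 mm high, about 40 g, loose. Origin: centre of its underside. To be left where it is.
Mind the look-alikes: they are no part of the job. What is shaped like the pot_large but pink or turquoise is not meant. What is shaped like the pot_small but pink or turquoise is not meant.

How it is judged (in metres and radians):
On the way, in this order (a step that is already met when the one before it is completed fails the run):
1. the blue-lidded pot stands released on the middle of the cork mat (horizontal distance between pot_blue and cork_mat below 0.026 m and z of pot_blue in the frame of cork_mat between 0.003 and 0.008 m and angle between pot_blue's own z axis and vertical below 0.1 rad and linear speed of pot_blue below 0.03 m/s and contact force between pot_blue and the fingers below 0.1 N), for 0.2 s.
2. the large yellow-lidded pot stands released in the purple dish (horizontal distance between pot_large and dish_purple below 0.03 m and z of pot_large in the frame of dish_purple between 0.002 and 0.007 m and angle between pot_large's own z axis and vertical below 0.1 rad and linear speed of pot_large below 0.03 m/s and contact force between pot_large and the fingers below 0.1 N), for 0.2 s.
3. the medium yellow-lidded pot stands released in the green dish (horizontal distance between pot_medium and dish_green below 0.03 m and z of pot_medium in the frame of dish_green between 0.002 and 0.007 m and angle between pot_medium's own z axis and vertical below 0.1 rad and linear speed of pot_medium below 0.03 m/s and contact force between pot_medium and the fingers below 0.1 N), for 0.2 s.
4. the small yellow-lidded pot stands released in the red dish (horizontal distance between pot_small and dish_red below 0.03 m and z of pot_small in the frame of dish_red between 0.002 and 0.007 m and angle between pot_small's own z axis and vertical below 0.1 rad and linear speed of pot_small below 0.03 m/s and contact force between pot_small and the fingers below 0.1 N), for 0.2 s.
At the end, for the whole second after the job is handed in: Blue-lidded pot on the cork mat within 26 mm of its centre; large, medium, small yellow-lidded pots flat on the floors of the purple, green, red dish within 30 mm of centre; all upright within 0.1 rad, released, at rest; bottle and bung moved under 20 mm (all of step 1 and all of step 2 and all of step 3 and all of step 4 and distance of each of brown_bottle, rubber_bung from where it was at the start of the episode below 0.02 m); the robot touches nothing.
It fails at once if a bystander (brown bottle) is moved by more than 20 mm (distance of brown_bottle from where it was at the start of the episode above 0.02 m).
It fails at once if a bystander (rubber bung) is moved by more than 20 mm (distance of rubber_bung from where it was at the start of the episode above 0.02 m).
It fails at once if a pot is tipped by more than 0.6 rad (angle between any of pot_blue, pot_large, pot_medium, pot_small's own z axis and vertical above 0.6 rad).
It fails at once if a pot is dropped: it moves faster than 0.7 m/s (a fall of 25 mm) while the fingers do not hold it ((linear speed of pot_blue above 0.7 m/s and contact force between pot_blue and the fingers below 0.1 N) or (linear speed of pot_large above 0.7 m/s and contact force between pot_large and the fingers below 0.1 N) or (linear speed of pot_medium above 0.7 m/s and contact force between pot_medium and the fingers below 0.1 N) or (linear speed of pot_small above 0.7 m/s and contact force between pot_small and the fingers below 0.1 N)).
It also fails if it takes over 112 s, if anything falls off the work surface, if the arm or the gripper's body presses on something with over 40 N, if the wrist force passes 120 N, or if a joint passes its speed limit or range.

## Robot

A 6-joint arm with a two-finger parallel gripper is mounted at the origin on the work surface. World frame = base frame: x ahead of the robot, y to its left, z up, the work surface at z = 0. Lengths are in mm, angles in rad, forces in N, time in s.
With the tool pointing down it reaches from about 325 to 900 mm from the base axis. Payload 6.1 kg.
Tool frame: the origin (TCP) lies at the very end of the fingers, on their centre line; the grasp point (between the pads) lies 19 mm behind it; y points along the fingers, z is the direction in which the jaws open and shut, and the axes are right-handed (so a half turn about y gives the same grasp; the last joint's range is limited). The gripper opens to 85 mm and grips with 20 to 120 N. Pads are 22 mm wide; open, the fingers measure 114 mm over their backs; the gripper's body (76 mm by 85 mm) begins 54 mm behind the grasp point. The pads swing forward as they close: fully open they stand 13 mm farther back than shut.
Start: joints at [-1.365, 0.22, 1.526, -0, 1.395, -0.126], TCP at [203.584, -590.906, 231.3] pointing down, gripper open.
Joint ranges: [-2.98, 2.98], [-0.91, 2.08], [0.09, 2.57], [-1.24, 4.39], [0.2, 2.65], [-2.68, 2.68]. Speed limits (rad/s): [2.57, 2.57, 3.01, 3.14, 3.14, 3.14].

## Interface

Orientations are given as a unit quaternion [w, x, y, z].
In Python, from cell import * gives the robot as it stands.
- The arm moves only by the shell command python3 -m jog 'ROWS' [OPENING]. ROWS is JSON, a list of rows, each a list of 2 entries, a list of its own where there are three numbers: the shift along the tool's x, y, z in m, then the turn about the tool's y in rad. In form: [[[tx, ty, tz], spin], ...]. A call has 1 to 5 rows; each row shifts and turns the commanded pose from where the row before left it, along the tool's axes as they then stand; what a row does not reach is not made up. A row lasts 1/8 s, in which the tool goes at most 62.5 mm and 10.7 degrees, less where a joint would pass 70% of its speed; a pose out of reach is approached as far as the arm can. A call with a gripper value outside its range is refused whole. OPENING is the opening, from 0 (shut) to 1 (fully open), set as the call begins (- or left out, the last holds). The fingers move at their own pace and stop on an object; the grip force is fixed at half the most. Time passes only in rows, so rows that do not move let the fingers close. It gives the time, the measured TCP pose, the force and the opening at its end, in the units of the state.
- state(): the state, without advancing time (a new reading comes with each control period).
- camera(name): name is "scene" or "top" or "wrist"; returns a dict with "img" (400x640x3 uint8, blue, green, red), "fx", "fy", "cx", "cy" (pixels), "world_from_camera" (4x4, takes a point from camera to world coordinates); the wrist camera has in their place "mount" (4x4, takes a point from camera to tool coordinates, whose origin is the TCP and whose axes are the tool frame's). Camera axes: x right, y down, z forward; pixel columns grow to the right and rows downward; lengths in mm; the calibration is good to about 2 mm. A picture is of the moment at which its call begins: read the wrist's pose just before it. There is no depth.
- close_job(): hands the job in, once; it reports no verdict.
The state is a dict: "time": time; "joint_positions": joint angles; "joint_velocities": joint speeds; "joint_torque": joint torques, N m; "tcp_pos": TCP position; "ee_rot": TCP orientation; "contact_force": force on the tool from outside, world axes, zero at the start; "moment": the same for the moment, N m; "width": finger opening in mm.
Only numpy, scipy, OpenCV 4.12 (cv2) and the standard library are available. Lean on these libraries where they do the work, as an engineer would, in place of code of your own. Each camera call takes 0.05 s, during which the arm holds its last target.

## Working session

There is one attempt and no reset: what is moved stays moved. The work goes in short steps, Python scripts to look and compute and a shell command to move; the robot and the scene stay as the last step left them, time stands still between calls to the robot, and variables do not carry over. Pictures are saved under pics/ and viewed, and the job is handed in when it is done.

```bash
mkdir -p pics; ls; python3 - <<'E'
from cell import *
import cv2
s=state(); print(s)
for n in("scene","top","wrist"):
    c=camera(n); cv2.imwrite(f"pics/{n}0.png",c["img"]); print(n,{k:v for k,v in c.items() if k!="img"})
E
```

```text
pics
{'time': 0.0, 'joint_positions': array([-1.36509950e+00,  2.21220594e-01,  1.52761490e+00, -4.90798829e-06,
        1.39468108e+00, -1.26081984e-01]), 'joint_velocities': array([-0.00026082, -0.00030533,  0.00095016, -0.00160222, -0.00064343,
        0.00269613]), 'joint_torque': array([-5.23216186e-04, -4.96911764e+01, -3.89396238e+01, -2.05474007e-04,
        1.09757966e-02, -1.01164670e-05]), 'tcp_pos': array([ 203.46033472, -590.32150443,  230.2006531 ]), 'ee_rot': array([ 0.11673572, -0.11679328,  0.69807876, -0.69671956]), 'contact_force': array([-0.03815658,  0.30919566, -0.42186174]), 'moment': array([-0.04031869,  0.00367817,  0.00291053]), 'width': 85.37721238469928}
scene {'fx': 410.3404366150735, 'fy': 410.3404366150735, 'cx': 316.815484462488, 'cy': 198.42875439120743, 'world_from_camera': array([[-1.10763833e-01,  6.31641776e-01, -7.67307006e-01,
         1.30290885e+03],
       [ 9.93763353e-01,  8.03922810e-02, -7.72753463e-02,
         6.76506251e+01],
       [ 1.28752235e-02, -7.71080896e-01, -6.36607006e-01,
         6.84459220e+02],
       [ 0.00000000e+00,  
[... 288 characters left out ...]
6e-01, -7.88589158e-03,  1.43186215e-02,
        -1.93842064e+01],
       [-1.24719129e-02, -1.98218227e-01, -9.80078561e-01,
         1.41514164e+03],
       [ 0.00000000e+00,  0.00000000e+00,  0.00000000e+00,
         1.00000000e+00]])}
wrist {'fx': 290.21038049840195, 'fy': 290.21038049840195, 'cx': 319.65095066938727, 'cy': 198.32252704413287, 'mount': array([[-1.97326627e-05,  9.65440245e-01,  2.60624505e-01,
        -6.48723378e+01],
       [-1.11675163e-04, -2.60624506e-01,  9.65440239e-01,
        -1.41275451e+02],
       [ 9.99999994e-01, -1.00545774e-05,  1.12958512e-04,
        -8.66095487e-01],
       [ 0.00000000e+00,  0.00000000e+00,  0.00000000e+00,
         1.00000000e+00]])}
```

View pics/top0.png

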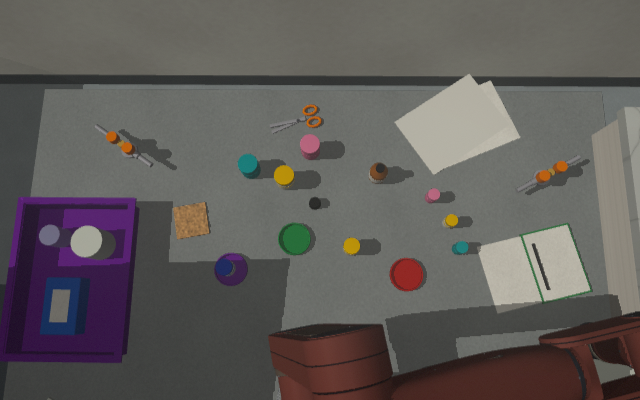

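View pics/scene0.png

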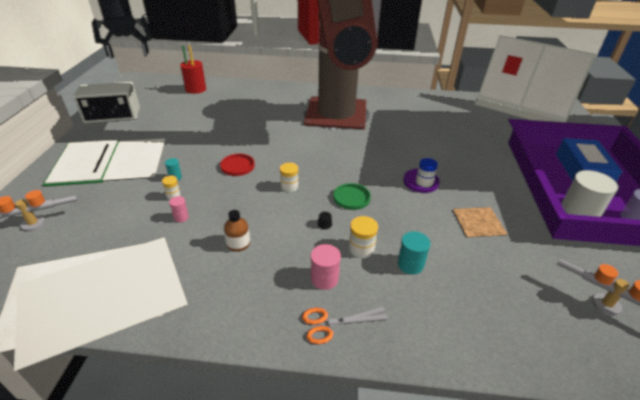

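View pics/wrist0.png

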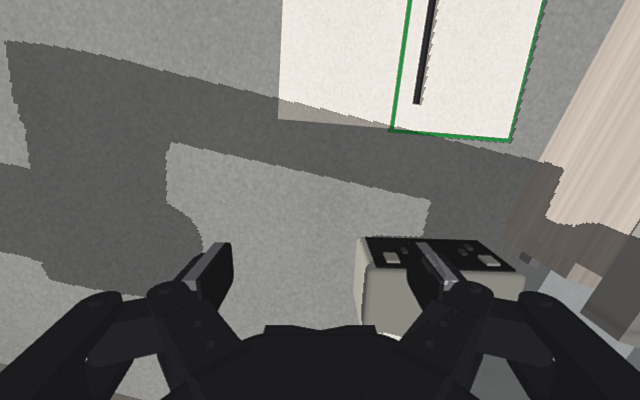

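Top view: yellow lids at (285,176), (352,246) and (452,221), blue lid at (225,268) in the purple dish (231,270), green dish (295,239), red dish (407,274), mat (191,221), bung (315,203), bottle (378,172).

Possible mix-ups: pink (310,147) and turquoise (249,166) are shaped like the large pot, pink (433,196) and turquoise (461,248) like the small one. The blue tub lies in the purple tray at (65,305). I'll measure all of them and check crops.

```bash
cat > h.py <<'E'
from cell import *
import cv2, numpy as np
def cast(c,uv,z,T=None):
    T=c["world_from_camera"] if T is None else T
    uv=np.atleast_2d(np.asarray(uv,float))
    d=np.c_[(uv[:,0]-c["cx"])/c["fx"],(uv[:,1]-c["cy"])/c["fy"],np.ones(len(uv))]@T[:3,:3].T
    o=T[:3,3]; return o+d*((z-o[2])/d[:,2])[:,None]
R={"yellow":((20,130,90),(34,255,255)),"blue":((108,150,50),(124,255,255)),"green":((55,120,40),(75,255,255)),
 "red":((0,170,80),(5,255,255)),"purple":((125,100,40),(150,255,255)),"cork":((8,60,100),(20,200,255)),"teal":((82,120,50),(98,255,255)),"pink":((165,70,100),(178,255,255))}
def blobs(img,col,amin=40):
    h=cv2.cvtColor(cv2.GaussianBlur(img,(3,3),0),cv2.COLOR_BGR2HSV)
    m=cv2.inRange(h,*map(np.array,R[col]))
    cs,_=cv2.findContours(m,cv2.RETR_EXTERNAL,cv2.CHAIN_APPROX_NONE)
    return [k for k in cs if cv2.contourArea(k)>amin]
def circ(c,k,z,T=None):
    P=cast(c,k.reshape(-1,2),z,T)[:,:2].astype(np.float32)
    (x,y),r=cv2.minEnclosingCircle(P); return x,y,2*r,P
E
python3 - <<'E'
from h import *
for n in("top","scene"):
    c=camera(n)
    for col,z in (("yellow",60),("blue",69),("green",14),("red",14),("purple",14),("cork",5),("teal",60),("pink",60)):
        for k in blobs(c["img"],col,25):
            m=cv2.boundingRect(k)
            x,y,d,P=circ(c,k,z); print(n,col,m,cv2.contourArea(k),"xy %.1f %.1f d %.1f"%(x,y,d), "mid",(P.max(0)+P.min(0))/2)
t=cv2.imread("pics/top0.png")
cv2.imwrite("pics/crop.png",cv2.resize(t[120:300,165:485],None,fx=2.5,fy=2.5,interpolation=cv2.INTER_CUBIC))
E
```

```text
top yellow (343, 237, 17, 18) 207.5 xy 438.1 -92.4 d 49.7 mid [438.27142 -91.75043]
top yellow (445, 214, 14, 13) 119.5 xy 514.5 -383.4 d 38.9 mid [ 515.29913 -383.69763]
top yellow (274, 165, 21, 21) 308.0 xy 647.9 108.9 d 63.9 mid [647.25555 107.17427]
top blue (40, 278, 45, 57) 2077.0 xy 259.3 718.5 d 186.8 mid [259.75555 715.4237 ]
top blue (216, 260, 16, 15) 160.5 xy 372.7 272.0 d 43.5 mid [372.41263 271.82526]
top green (279, 224, 31, 31) 707.5 xy 462.8 76.4 d 93.7 mid [462.09027  76.39977]
top red (391, 259, 31, 31) 666.0 xy 360.9 -255.6 d 93.5 mid [ 361.2823  -255.63684]
top purple (215, 253, 32, 33) 461.5 xy 371.6 262.7 d 95.7 mid [370.98523 262.3921 ]
top purple (0, 197, 136, 166) 20163.0 xy 343.7 746.8 d 597.5 mid [343.65564 741.10254]
top cork (173, 202, 36, 38) 1011.5 xy 518.1 393.0 d 135.7 mid [517.29333 393.8544 ]
top cork (369, 163, 11, 17) 76.0 xy 677.1 -169.5 d 51.8 mid [ 677.14905 -166.33228]
top cork (535, 160, 34, 23) 307.0 xy 679.4 -712.5 d 113.7 mid [ 681.0286 -712.3063]
top cork (117, 140, 15, 15) 37.0 xy 748.3 620.5 d 53.6 mid [749.9791  619.95325]
top cork (
[... 2038 characters left out ...]
5]
scene cork (0, 189, 46, 36) 763.5 xy 619.2 -750.4 d 174.1 mid [ 601.98376 -750.2948 ]
scene cork (582, 98, 57, 18) 545.5 xy -183.8 989.2 d 236.2 mid [-183.79959  986.438  ]
scene cork (183, 48, 12, 18) 59.5 xy -430.7 -681.2 d 213.2 mid [-430.4466  -681.00854]
scene cork (431, 0, 209, 90) 4070.0 xy -996.7 1086.6 d 2106.0 mid [-1014.35815  1086.5709 ]
scene teal (399, 232, 31, 42) 933.5 xy 695.8 206.6 d 121.2 mid [696.3258  211.72452]
scene teal (166, 159, 15, 20) 162.0 xy 474.4 -391.3 d 97.4 mid [ 473.3815  -392.92694]
scene pink (311, 244, 30, 45) 1088.0 xy 755.4 30.8 d 117.9 mid [755.4053    29.727074]
scene pink (169, 197, 19, 25) 321.0 xy 627.1 -320.8 d 93.8 mid [ 626.7722  -321.44885]
```

View pics/crop.png

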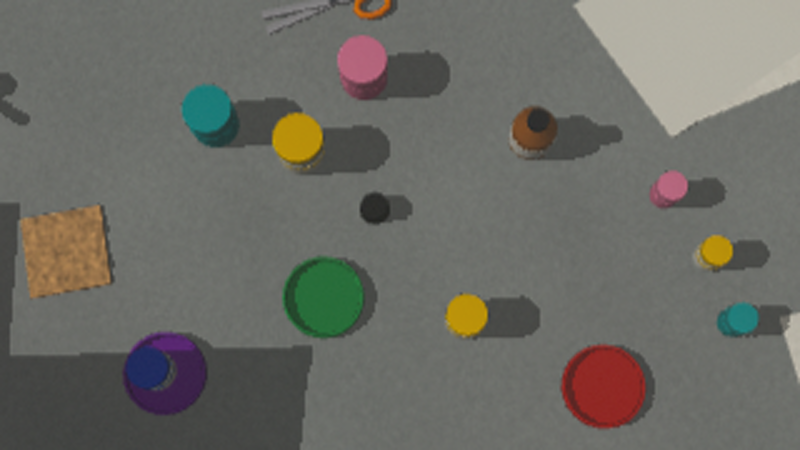

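The diameters (about 64, 50 and 39 mm) identify the large, medium and small yellow pots. The crop shows all three plus the blue-lidded pot in the purple dish, apart from the pink and turquoise pots. Next I correct for the true heights.

```bash
cat >> h.py <<'E'
from scipy.spatial.transform import Rotation as Ro
def pose():
    s=state(); q=s["ee_rot"]; return s, Ro.from_quat([q[1],q[2],q[3],q[0]]).as_matrix(), np.array(s["tcp_pos"])
def to(x,y,z,jaw=None):
    "tool shift in m to get to x,y,z mm; spin to jaw angle (deg, world, mod 180)"
    s,M,p=pose(); d=M.T@(np.array([x,y,z])-p)/1000
    a=np.degrees(np.arctan2(M[1,2],M[0,2]))
    print("t",round(s["time"],2),"tcp",p.round(1),"jaw %.1f"%a,"width %.1f"%s["width"],"shift",d.round(4),"tilt",M[:,1].round(3))
    if jaw is not None:
        dj=(jaw-a+90)%180-90   # world yaw ccw; tool y is down so spin = -dj
        print("spin rad %.3f"%(-np.radians(dj)),"j6 now %.2f"%s["joint_positions"][5])
        M2=Ro.from_rotvec([0,0,np.radians(dj)]).as_matrix()@M; print("shift after spin",(M2.T@(np.array([x,y,z])-p)/1000).round(4))
E
python3 - <<'E'
from h import *
c=camera("top")
for n,uv,z in (("large",None,75),):pass
Y=sorted(blobs(c["img"],"yellow"),key=cv2.contourArea)
for n,k,z in (("small",Y[0],56),("med",Y[1],65),("large",Y[2],75)):
    m=(k.reshape(-1,2).min(0)+k.reshape(-1,2).max(0))/2; print(n,cast(c,m,z)[0].round(1),m)
k=[k for k in blobs(c["img"],"blue") if cv2.contourArea(k)<400][0]; m=(k.reshape(-1,2).min(0)+k.reshape(-1,2).max(0))/2
print("blue",cast(c,m,69)[0].round(1))
h=cv2.cvtColor(c["img"],cv2.COLOR_BGR2HSV)
for n,uv,z in (("bung",(315,203),30),("bottlecap",(379,168),95),("pinkL",(310,144),75),("tealL",(248.5,163),75),("pinkS",(434,195),56),("tealS",(461.5,247),56)): print(n,cast(c,uv,z)[0].round(1))
to(370,270,150,60)
E
```

```text
small [ 516.  -384.9   56. ] [451.5 220. ]
med [437.6 -91.5  65. ] [351.  245.5]
large [643.  105.6  75. ] [284. 175.]
blue [372.3 271.7  69. ]
bung [569.   14.4  30. ]
bottlecap [ 660.5 -171.6   95. ]
pinkL [739.2  30.4  75. ]
tealL [679.  211.8  75. ]
pinkS [ 590.4 -336.8   56. ]
tealS [ 437.2 -410.1   56. ]
t 0.3 tcp [ 203.5 -590.7  230.9] jaw -71.0 width 85.2 shift [-0.4378  0.0814 -0.7595] tilt [-0.     0.001 -1.   ]
spin rad 0.855 j6 now -0.13
shift after spin [ 0.2862  0.0815 -0.8286]
```

```bash
python3 -m jog '[[[-0.055,0,0],-0.09],[[-0.055,0,0],-0.09],[[-0.055,0,0],-0.09],[[-0.055,0,0],-0.09],[[-0.055,0,0],-0.09]]'; python3 -m jog '[[[-0.055,0,0],-0.09],[[-0.055,0,0],-0.09],[[-0.055,0,0],-0.09],[[-0.055,0,0],-0.09],[[-0.055,0,0],-0.09]]';python3 -c "
from h import *
to(372,272,140,36)"
```

```text
time: 0.92
tcp_pos: [442.8, -456.3, 231.2]
ee_rot: [-0.27, 0.27, -0.653, 0.653]
contact_force: [-0.4, -0.2, 0.2]
width: 85.4
time: 1.55
tcp_pos: [598.3, -232.0, 231.2]
ee_rot: [-0.409, 0.409, -0.577, 0.577]
contact_force: [-0.4, -0.3, 0.4]
width: 85.3
t 1.55 tcp [ 598.3 -232.   231.2] jaw -19.3 width 85.3 shift [-0.4012  0.0911 -0.3798] tilt [ 0. -0. -1.]
spin rad -0.964 j6 now -0.16
shift after spin [-0.5407  0.0912  0.1132]
```

```bash
python3 -m jog '[[[-0.05,0,-0.015],-0.096],[[-0.05,0,-0.015],-0.096],[[-0.05,0,-0.015],-0.096],[[-0.05,0,-0.015],-0.096],[[-0.05,0,-0.015],-0.096]]'; python3 -m jog '[[[-0.05,0,-0.015],-0.096],[[-0.05,0,-0.015],-0.096],[[-0.05,0,-0.015],-0.096],[[-0.05,0,-0.015],-0.096],[[-0.05,0,-0.015],-0.096]]';python3 -c "
from h import *
to(372,272,140,36)
c=camera('wrist');cv2.imwrite('pics/w1.png',c['img'])"
```

```text
time: 2.17
tcp_pos: [559.8, 24.1, 231.3]
ee_rot: [0.535, -0.535, 0.463, -0.463]
contact_force: [1.0, 0.2, -0.4]
width: 85.1
time: 2.8
tcp_pos: [407.8, 233.4, 231.4]
ee_rot: [0.63, -0.629, 0.322, -0.322]
contact_force: [0.3, 1.5, -1.0]
width: 85.0
t 2.8 tcp [407.8 233.4 231.4] jaw 35.8 width 85.0 shift [-0.0523  0.0914 -0.0065] tilt [ 0.  0. -1.]
spin rad -0.004 j6 now -0.27
shift after spin [-0.0523  0.0914 -0.0063]
```

View pics/w1.png

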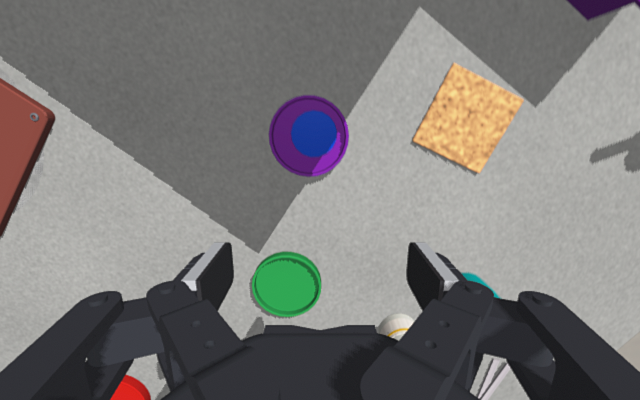

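The wrist view shows the blue lid at (314,133) in the purple dish (309,136), with the mat at (468,118). I'll measure all three from this view.

```bash
cat >> h.py <<'E'
def wrist():
    s,M,p=pose(); c=camera("wrist"); T=np.eye(4); T[:3,:3]=M;T[:3,3]=p; return c,T@c["mount"]
def wfind(col,z,amin=150,save=None):
    c,T=wrist()
    if save: cv2.imwrite(save,c["img"])
    for k in blobs(c["img"],col,amin):
        x,y,d,P=circ(c,k,z,T); u=k.reshape(-1,2).mean(0)
        print(col,u.round(),"xy %.1f %.1f d %.1f"%(x,y,d))
E
python3 -c "
from h import *
wfind('blue',69);wfind('purple',14);wfind('cork',5);wfind('green',14)"
```

```text
blue [316. 140.] xy 372.0 272.1 d 47.0
purple [310. 138.] xy 369.8 262.8 d 96.6
purple [604.   7.] xy 543.2 565.8 d 84.7
cork [467. 120.] xy 515.3 391.2 d 138.1
green [286. 284.] xy 461.4 79.7 d 101.4
```

```bash
python3 -m jog '[[[-0.026,0,-0.003],0],[[-0.026,0,-0.003],0],[[0,0.05,0],0],[[0,0.05,0],0],[[0,0,0],0]]'; python3 -c "
from h import *
to(372,272,20,36)
c=camera('wrist');cv2.imwrite('pics/w2.png',c['img'])"
```

```text
time: 3.68
tcp_pos: [371.8, 268.5, 127.5]
ee_rot: [-0.626, 0.631, -0.326, 0.322]
contact_force: [0.6, 0.1, 0.2]
width: 85.3
t 3.67 tcp [371.8 268.5 127.5] jaw 35.4 width 85.3 shift [-0.0026  0.1075  0.0032] tilt [-0.008 -0.004 -1.   ]
spin rad -0.010 j6 now -0.16
shift after spin [-0.0026  0.1075  0.0032]
```

View pics/w2.png

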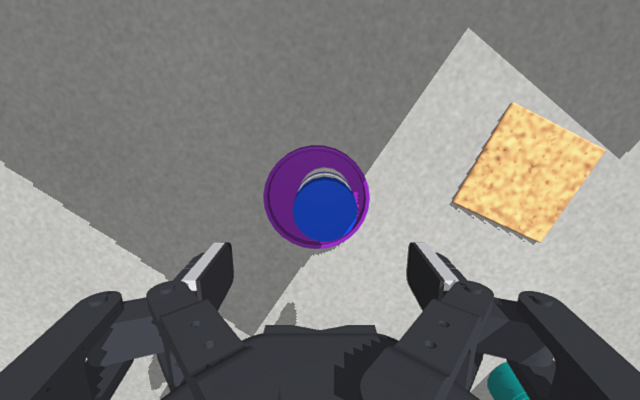

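The blue lid at (325,209) lies on the jaw centre line (column 320), so I descend in steps and then close.

```bash
python3 -m jog '[[[-0.001,0.027,0.001],0],[[-0.001,0.027,0.002],0],[[0,0.027,0],0],[[0,0.026,0],0],[[0,0,0],0]]'; python3 -m jog '[[[0,0,0],0],[[0,0,0],0],[[0,0,0],0],[[0,0,0],0]]' 0.3; python3 -m jog '[[[0,0,0],0],[[0,0,0],0]]'; python3 -c "
from h import *
to(372,272,20,36)"
```

```text
time: 4.35
tcp_pos: [376.1, 274.1, 25.0]
ee_rot: [-0.629, 0.629, -0.324, 0.324]
contact_force: [-0.1, 0.3, 0.4]
width: 85.3
time: 4.85
tcp_pos: [376.5, 274.9, 26.3]
ee_rot: [0.63, -0.628, 0.323, -0.324]
contact_force: [-2.1, -1.8, 6.9]
width: 46.5
time: 5.1
tcp_pos: [376.4, 274.8, 26.2]
ee_rot: [0.63, -0.628, 0.323, -0.324]
contact_force: [-1.9, -1.7, 9.1]
width: 46.3
t 5.1 tcp [376.4 274.8  26.2] jaw 35.6 width 46.3 shift [-0.0003  0.0062 -0.0053] tilt [ 0.002  0.001 -1.   ]
spin rad -0.007 j6 now -0.16
shift after spin [-0.0003  0.0062 -0.0053]
```

```bash
python3 -m jog '[[[0,-0.01,0],0],[[0,-0.03,0],0],[[0,-0.03,0],0],[[0,0,0],0]]' 0.2; python3 -c "
from h import *
to(517,392,90)
wfind('cork',5,save='pics/w3.png')"
```

```text
time: 5.6
tcp_pos: [377.4, 275.5, 97.5]
ee_rot: [0.631, -0.627, 0.322, -0.325]
contact_force: [-0.8, -0.0, -1.2]
width: 46.5
t 5.6 tcp [377.4 275.5  97.5] jaw 35.6 width 46.5 shift [-0.0135  0.0087  0.1812] tilt [ 0.006  0.003 -1.   ]
cork [569. 221.] xy 562.1 387.4 d 32.9
cork [541. 179.] xy 513.1 396.3 d 28.4
cork [504. 200.] xy 514.1 391.1 d 137.4
```

View pics/w3.png

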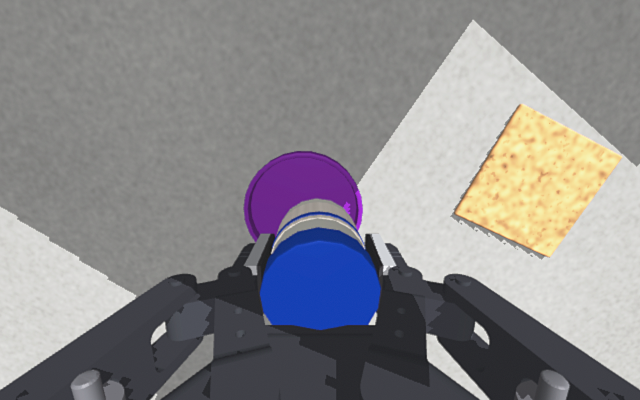

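The pot hangs upright between the pads (lid at (320,280)) and the mat centre is at (538,180). I carry it over.

```bash
python3 -m jog '[[[-0.003,0,0.036],0],[[-0.003,0,0.036],0],[[-0.003,0,0.036],0],[[-0.003,0,0.036],0],[[-0.002,0,0.036],0]]'; python3 -m jog '[[[0,0.03,0],0],[[0,0.02,0],0],[[0,0.005,0],0],[[0,0,0],0]]'; python3 -c "
from h import *
to(516,392,27.2)"
```

```text
time: 6.28
tcp_pos: [513.2, 390.6, 92.1]
ee_rot: [-0.628, 0.63, -0.324, 0.323]
contact_force: [0.1, 0.5, -0.5]
width: 46.6
time: 6.78
tcp_pos: [512.8, 390.1, 38.7]
ee_rot: [-0.628, 0.629, -0.324, 0.323]
contact_force: [0.3, -0.6, 0.0]
width: 46.8
t 6.78 tcp [512.8 390.1  38.7] jaw 35.6 width 46.8 shift [0.0003 0.0115 0.0037] tilt [-0.001 -0.001 -1.   ]
```

```bash
python3 -m jog '[[[0,0.005,0.003],0],[[0,0.003,0],0],[[0,0.002,0],0],[[0,0,0],0]]'; python3 -m jog '[[[0,0.001,0],0],[[0,0,0],0]]';  python3 -c "
from h import *
to(516,392,27.2)
wfind('blue',70,save='pics/w4.png')"
```

```text
time: 7.28
tcp_pos: [515.7, 392.1, 29.3]
ee_rot: [-0.629, 0.629, -0.323, 0.323]
contact_force: [-0.2, -0.2, -0.5]
width: 46.2
time: 7.52
tcp_pos: [515.8, 392.2, 28.3]
ee_rot: [-0.629, 0.629, -0.323, 0.323]
contact_force: [0.5, -0.3, -1.3]
width: 46.1
t 7.53 tcp [515.8 392.2  28.3] jaw 35.6 width 46.1 shift [0.0002 0.0011 0.    ] tilt [-0. -0. -1.]
blue [319. 283.] xy 513.0 394.8 d 50.1
```

View pics/w4.png

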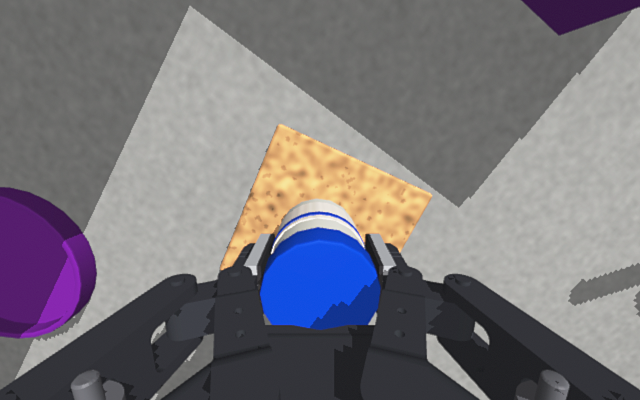

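```bash
python3 -m jog '[[[0,0.001,0],0],[[0,0,0],0]]'; python3 -m jog '[[[0,0.0007,0],0],[[0,0,0],0]]'
```

```text
time: 7.82
tcp_pos: [516.0, 392.3, 27.4]
ee_rot: [0.629, -0.629, 0.323, -0.323]
contact_force: [-0.2, -0.1, -0.6]
width: 46.6
time: 8.07
tcp_pos: [516.0, 392.3, 27.4]
ee_rot: [0.629, -0.629, 0.323, -0.323]
contact_force: [-1.5, -1.1, 6.1]
width: 46.7
```

Contact: 6 N upward. I release and retreat.

```bash
python3 -m jog '[[[0,0,0],0],[[0,0,0],0],[[0,0,0],0],[[0,0,0],0]]' 1; python3 -m jog '[[[0,-0.02,0],0],[[0,-0.04,0],0],[[0,-0.05,0],0],[[0,0,0],0]]'; python3 -c "
from h import *
to(643,105.6,140,15)
wfind('blue',70,save='pics/w5.png')
c=camera('scene');cv2.imwrite('pics/s5.png',c['img'][100:300,200:600])
c=camera('top')
for k in blobs(c['img'],'blue'): print(circ(c,k,70)[:3])
"
```

```text
time: 8.57
tcp_pos: [515.8, 392.2, 26.5]
ee_rot: [-0.629, 0.629, -0.323, 0.323]
contact_force: [0.3, -0.5, -0.4]
width: 85.1
time: 9.07
tcp_pos: [519.5, 394.4, 144.5]
ee_rot: [0.632, -0.625, 0.321, -0.326]
contact_force: [1.1, -0.5, 0.8]
width: 85.3
t 9.07 tcp [519.5 394.4 144.5] jaw 35.6 width 85.3 shift [ 0.3067  0.004  -0.0677] tilt [ 0.01   0.006 -1.   ]
spin rad 0.359 j6 now -0.09
shift after spin [0.3109 0.0054 0.0444]
blue [311. 205.] xy 513.3 392.6 d 48.5
(260.3074035644531, 719.394775390625, 186.58839416503906)
(514.4672241210938, 389.70074462890625, 44.627174377441406)
```

View pics/w5.png

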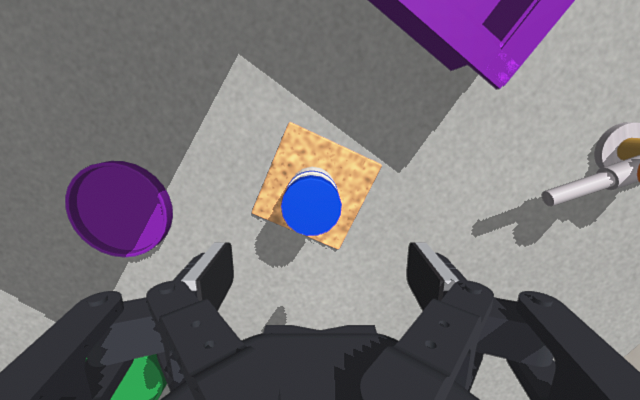

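View pics/s5.png

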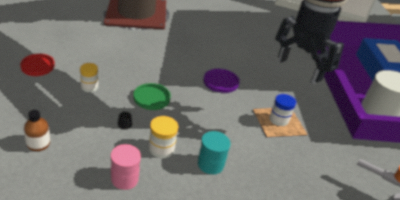

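The blue pot stands on the mat (lid at (311,205), world (513,392), mat (516,392)). Next is the large yellow pot, raising and turning first.

```bash
python3 -m jog '[[[0,-0.03,0],0.12],[[0,-0.03,0],0.12],[[0,0,0],0.12],[[0.052,0,0.007],0],[[0.052,0,0.007],0]]'; python3 -m jog '[[[0.052,0,0.007],0],[[0.052,0,0.007],0],[[0.052,0,0.007],0],[[0,0,0],0]]'; python3 -c "
from h import *
to(643,105.6,140,15)
wfind('yellow',75,save='pics/w6.png')"
```

```text
time: 9.85
tcp_pos: [555.2, 294.3, 194.6]
ee_rot: [-0.56, 0.562, -0.431, 0.43]
contact_force: [0.6, -0.3, -0.2]
width: 85.4
time: 10.35
tcp_pos: [617.0, 146.2, 194.6]
ee_rot: [-0.559, 0.561, -0.433, 0.431]
contact_force: [0.3, 0.4, -0.5]
width: 85.5
t 10.35 tcp [617.  146.2 194.6] jaw 14.7 width 85.5 shift [0.0458 0.0546 0.0151] tilt [-0.003 -0.001 -1.   ]
spin rad -0.006 j6 now -0.15
shift after spin [0.0459 0.0546 0.0148]
yellow [337. 236.] xy 642.0 108.7 d 63.0
```

View pics/w6.png

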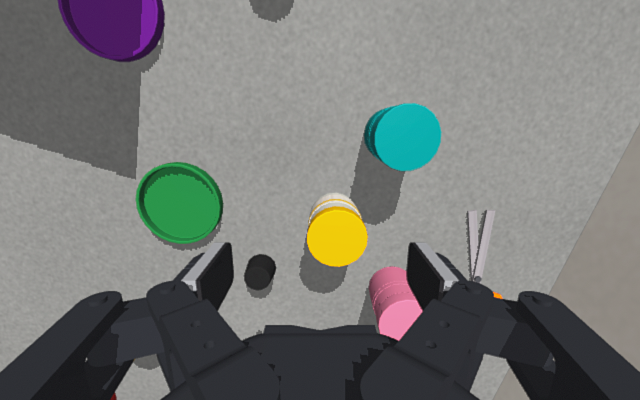

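The yellow lid is at (337,236), pink at (397,320), turquoise at (403,137) and the bung at (260,272). The jaw path is clear.

```bash
python3 -m jog '[[[0.044,0,0.015],0],[[0,0.05,0],0],[[0,0.03,0],0],[[0,0,0],0]]'; python3 -c "
from h import *
to(642.5,107.5,27,15)
wfind('yellow',75,save='pics/w7.png')"
```

```text
time: 10.9
tcp_pos: [638.9, 112.6, 112.1]
ee_rot: [-0.559, 0.563, -0.433, 0.428]
contact_force: [-0.2, -0.1, -0.7]
width: 85.1
t 10.9 tcp [638.9 112.6 112.1] jaw 15.0 width 85.1 shift [0.0061 0.0851 0.0028] tilt [-0.009 -0.    -1.   ]
spin rad 0.001 j6 now -0.21
shift after spin [0.0061 0.0851 0.0028]
yellow [325. 231.] xy 642.9 108.4 d 61.8
```

View pics/w7.png

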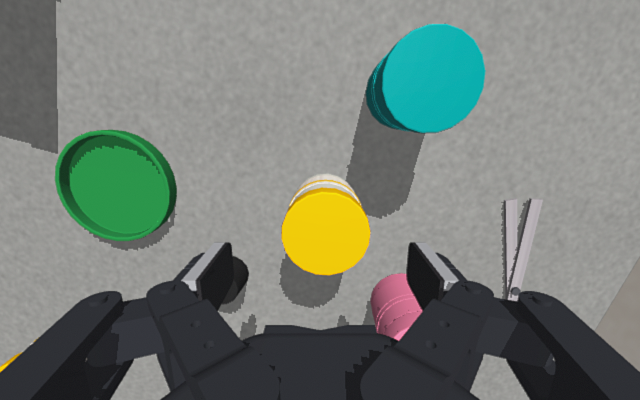

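```bash
python3 -m jog '[[[0.005,0.02,0.002],0],[[0,0.03,0],0],[[0,0.025,0],0],[[0,0.01,0],0],[[0,0,0],0]]'; python3 -c "
from h import *
to(642.5,107.5,27,15)"
python3 -m jog '[[[0,0,0],0],[[0,0,0],0],[[0,0,0],0],[[0,0,0],0]]' 0.4;python3 -m jog '[[[0,0,0],0],[[0,0,0],0]]'
```

```text
time: 11.58
tcp_pos: [645.8, 107.1, 31.4]
ee_rot: [-0.561, 0.561, -0.431, 0.431]
contact_force: [0.5, 0.1, -0.3]
width: 85.5
t 11.57 tcp [645.8 107.1  31.4] jaw 15.0 width 85.5 shift [-0.0013  0.0044 -0.0031] tilt [-0.  0. -1.]
spin rad -0.001 j6 now -0.22
shift after spin [-0.0013  0.0044 -0.0031]
time: 12.08
tcp_pos: [646.8, 107.0, 33.6]
ee_rot: [0.561, -0.56, 0.43, -0.431]
contact_force: [-3.1, -0.9, 5.5]
width: 58.6
time: 12.32
tcp_pos: [646.8, 107.1, 33.5]
ee_rot: [0.561, -0.56, 0.43, -0.431]
contact_force: [-2.8, -0.5, 6.2]
width: 59.1
```

```bash
python3 -m jog '[[[0,-0.01,0],0],[[0,-0.03,0],0],[[0,-0.03,0],0],[[0,0,0],0]]' 0.3; python3 -c "
from h import *
to(370,262.5,100,36)
wfind('yellow',145,save='pics/w8.png')"
```

```text
time: 12.82
tcp_pos: [648.4, 107.2, 105.3]
ee_rot: [0.562, -0.559, 0.429, -0.433]
contact_force: [0.4, 0.4, -1.4]
width: 58.8
t 12.82 tcp [648.4 107.2 105.3] jaw 15.0 width 58.8 shift [-0.2219  0.0034 -0.2289] tilt [ 0.007  0.    -1.   ]
spin rad -0.367 j6 now -0.22
shift after spin [-0.2893  0.004  -0.134 ]
yellow [ 11. 367.] xy 530.2 36.0 d 21.9
yellow [319. 280.] xy 645.8 109.3 d 62.7
```

View pics/w8.png

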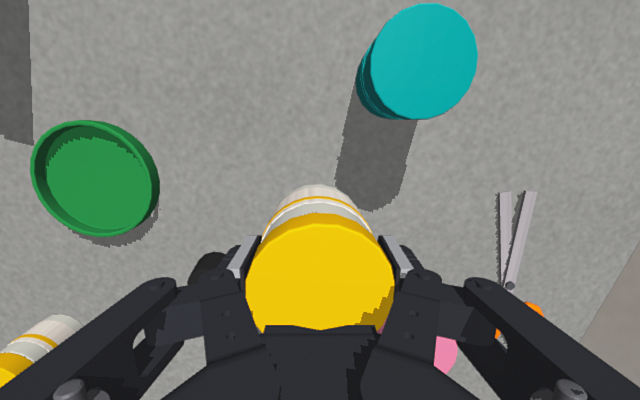

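The large pot is held upright (lid at (319,280)), so I carry it to the purple dish.

```bash
python3 -m jog '[[[-0.032,0,-0.033],0],[[-0.032,0,-0.033],0],[[-0.032,0,-0.033],0],[[-0.032,0,-0.033],0],[[-0.032,0,-0.033],0]]';python3 -m jog '[[[-0.032,0,-0.033],0],[[-0.03,0,-0.031],0],[[0,0,0],0],[[0,0,0],0]]'; python3 -c "
from h import *
to(370,262.5,37.5)"
```

```text
time: 13.5
tcp_pos: [442.4, 219.2, 99.6]
ee_rot: [-0.56, 0.562, -0.431, 0.43]
contact_force: [-0.1, 0.9, -1.9]
width: 59.0
time: 14.0
tcp_pos: [367.1, 262.2, 100.8]
ee_rot: [-0.561, 0.561, -0.431, 0.43]
contact_force: [0.5, -0.5, -1.7]
width: 58.6
t 14.0 tcp [367.1 262.2 100.8] jaw 15.0 width 58.6 shift [0.0004 0.0633 0.0029] tilt [-0.001 -0.001 -1.   ]
```

```bash
python3 -m jog '[[[0,0.025,0.003],0],[[0,0.02,0],0],[[0,0.01,0],0],[[0,0.005,0],0],[[0,0,0],0]]';python3 -c "
from h import *
to(370,262.5,37.5)
c,T=wrist();cv2.imwrite('pics/w9.png',c['img'])"
```

```text
time: 14.62
tcp_pos: [370.5, 263.1, 41.6]
ee_rot: [-0.561, 0.561, -0.431, 0.431]
contact_force: [0.7, -0.5, -1.9]
width: 58.7
t 14.62 tcp [370.5 263.1  41.6] jaw 14.9 width 58.7 shift [ 0.0004  0.0041 -0.0007] tilt [-0. -0. -1.]
```

View pics/w9.png

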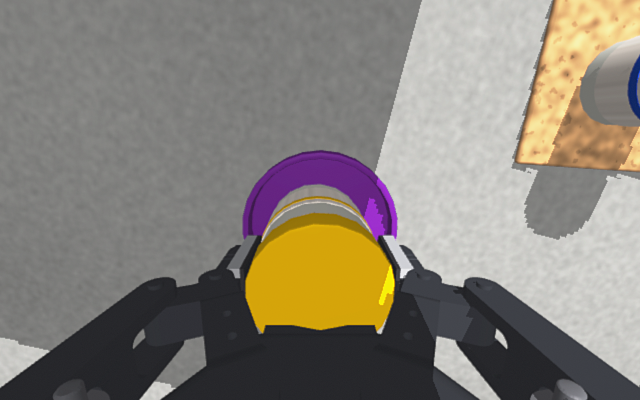

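The large pot is centred over the purple dish. I lower it slowly until it touches.

```bash
python3 -m jog '[[[0,0.002,0],0],[[0,0.001,0],0],[[0,0,0],0]]';python3 -m jog '[[[0,0.001,0],0],[[0,0,0],0]]';python3 -m jog '[[[0,0.0007,0],0],[[0,0,0],0]]'
```

```text
time: 15.05
tcp_pos: [370.2, 263.3, 38.7]
ee_rot: [0.561, -0.561, 0.431, -0.431]
contact_force: [-1.2, 0.4, -2.1]
width: 58.6
time: 15.3
tcp_pos: [370.3, 263.3, 37.7]
ee_rot: [0.561, -0.561, 0.431, -0.431]
contact_force: [-0.6, 0.2, -1.1]
width: 58.7
time: 15.55
tcp_pos: [370.3, 263.4, 37.6]
ee_rot: [0.561, -0.561, 0.431, -0.431]
contact_force: [-2.7, -1.0, 4.5]
width: 58.6
```

```bash
python3 -m jog '[[[0,0,0],0],[[0,0,0],0],[[0,0,0],0],[[0,0,0],0]]' 1; python3 -m jog '[[[0,-0.02,0],0],[[0,-0.04,0],0],[[0,-0.05,0],0],[[0,-0.04,0],0],[[0,0,0],0]]'; python3 -c "
from h import *
to(438,-91.5,180,-12)
wfind('yellow',79,save='pics/w10.png'); wfind('purple',14)"
```

```text
time: 16.05
tcp_pos: [370.2, 263.2, 36.9]
ee_rot: [-0.561, 0.561, -0.431, 0.431]
contact_force: [0.2, -0.1, 0.3]
width: 85.4
time: 16.68
tcp_pos: [372.6, 264.4, 190.8]
ee_rot: [0.563, -0.558, 0.429, -0.432]
contact_force: [-0.2, 0.2, 0.3]
width: 85.5
t 16.68 tcp [372.6 264.4 190.8] jaw 15.0 width 85.5 shift [ 0.3607  0.0101 -0.0287] tilt [ 0.007  0.003 -1.   ]
spin rad 0.470 j6 now 0.18
shift after spin [0.3345 0.0114 0.1379]
yellow [313. 195.] xy 366.3 263.9 d 60.5
purple [320. 172.] xy 369.6 263.3 d 96.8
```

View pics/w10.png

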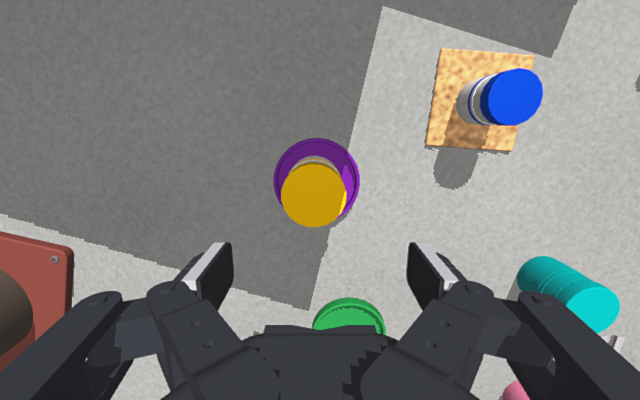

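The large pot stands in the purple dish about 3 mm off centre (lid (313,195), dish (320,172)). Next is the medium pot.

```bash
python3 -m jog '[[[0,0,0],0.157],[[0,0,0],0.157],[[0,0,0],0.157],[[0.047,0,0.019],0],[[0.047,0,0.019],0]]'; python3 -m jog '[[[0.047,0,0.019],0],[[0.047,0,0.019],0],[[0.047,0,0.019],0],[[0.047,0,0.019],0],[[0,0,0],0]]'; python3 -c "
from h import *
to(438,-91.5,120,-12)
wfind('yellow',65,save='pics/w11.png');wfind('green',14)"
```

```text
time: 17.4
tcp_pos: [386.4, 162.3, 184.7]
ee_rot: [0.444, -0.447, 0.55, -0.549]
contact_force: [0.1, 0.6, 0.1]
width: 85.6
time: 18.02
tcp_pos: [422.0, -38.9, 185.0]
ee_rot: [0.443, -0.444, 0.552, -0.55]
contact_force: [-0.3, 0.8, -0.2]
width: 85.3
t 18.02 tcp [422.  -38.9 185. ] jaw -12.3 width 85.3 shift [0.0479 0.065  0.0271] tilt [-0.003  0.    -1.   ]
spin rad -0.006 j6 now -0.06
shift after spin [0.0481 0.065  0.0268]
yellow [347. 241.] xy 436.8 -90.8 d 51.6
green [337.  63.] xy 462.3 75.5 d 96.2
```

View pics/w11.png

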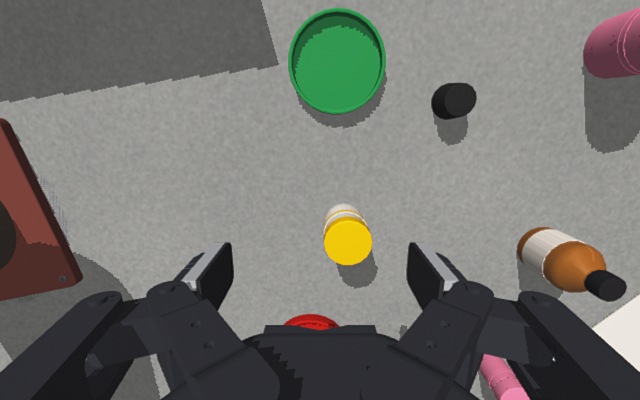

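The medium lid is at (347,241), world (437,-91), with nothing near the jaws.

```bash
python3 -m jog '[[[0.048,0,0.026],0],[[0,0.05,0],0],[[0,0.04,0],0],[[0,0,0],0],[[0,0,0],0]]'; python3 -c "
from h import *
to(437,-91,20,-12)
wfind('yellow',65)"
```

```text
time: 18.75
tcp_pos: [439.0, -87.9, 97.9]
ee_rot: [-0.445, 0.445, -0.549, 0.549]
contact_force: [0.4, -0.7, 0.1]
width: 85.0
t 18.75 tcp [439.  -87.9  97.9] jaw -11.9 width 85.0 shift [ 0.0034  0.0779 -0.0013] tilt [ 0.001 -0.    -1.   ]
spin rad 0.001 j6 now -0.17
shift after spin [ 0.0034  0.0779 -0.0013]
yellow [320. 232.] xy 436.8 -91.5 d 50.4
```

```bash
python3 -m jog '[[[0.003,0.02,-0.001],0],[[0,0.03,0],0],[[0,0.023,0],0],[[0,0.003,0],0],[[0,0,0],0]]'; python3 -m jog '[[[0,0,0],0],[[0,0,0],0],[[0,0,0],0],[[0,0,0],0]]' 0.3;python3 -m jog '[[[0,0,0],0],[[0,0,0],0]]'; python3 -m jog '[[[0,-0.01,0],0],[[0,-0.03,0],0],[[0,-0.03,0],0],[[0,0,0],0]]' 0.2; python3 -c "
from h import *
to(462,76.5,90)
wfind('yellow',135,save='pics/w12.png')"
```

```text
time: 19.42
tcp_pos: [438.0, -91.7, 22.4]
ee_rot: [-0.445, 0.445, -0.549, 0.55]
contact_force: [0.4, -0.2, -0.1]
width: 85.6
time: 19.92
tcp_pos: [437.6, -91.8, 22.0]
ee_rot: [-0.445, 0.445, -0.549, 0.55]
contact_force: [-1.3, -1.4, 6.0]
width: 46.3
time: 20.18
tcp_pos: [437.6, -91.8, 22.0]
ee_rot: [-0.445, 0.445, -0.549, 0.55]
contact_force: [-0.5, 0.2, 5.9]
width: 46.3
time: 20.68
tcp_pos: [438.8, -92.3, 93.8]
ee_rot: [-0.446, 0.444, -0.548, 0.551]
contact_force: [-0.3, 0.9, -0.8]
width: 46.6
t 20.68 tcp [438.8 -92.3  93.8] jaw -12.0 width 46.6 shift [-0.1699  0.0035 -0.0125] tilt [ 0.005 -0.002 -1.   ]
yellow [320. 286.] xy 437.9 -90.6 d 50.4
yellow [324. 226.] xy 443.0 -71.2 d 33.5
```

View pics/w12.png

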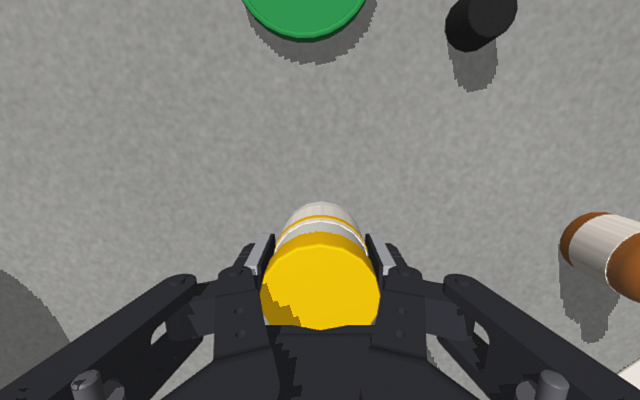

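The medium pot is held upright, so I carry it to the green dish.

```bash
python3 -m jog '[[[-0.042,0,-0.003],0],[[-0.042,0,-0.003],0],[[-0.042,0,-0.003],0],[[-0.042,0,-0.003],0],[[0,0,0],0]]';python3 -m jog '[[[-0.002,0.03,0],0],[[0,0.02,0],0],[[0,0.01,0],0],[[0,0,0],0]]'; python3 -c "
from h import *
to(462,76.5,26)
c,T=wrist();cv2.imwrite('pics/w13.png',c['img'])"
```

```text
time: 21.35
tcp_pos: [458.8, 77.6, 89.5]
ee_rot: [0.445, -0.446, 0.55, -0.548]
contact_force: [-0.3, -0.2, -1.6]
width: 46.5
time: 21.85
tcp_pos: [459.4, 76.8, 29.9]
ee_rot: [0.444, -0.445, 0.55, -0.549]
contact_force: [-0.5, 0.2, -0.5]
width: 46.0
t 21.85 tcp [459.4  76.8  29.9] jaw -12.1 width 46.0 shift [-0.0003  0.0039  0.0026] tilt [-0.003 -0.    -1.   ]
```

View pics/w13.png

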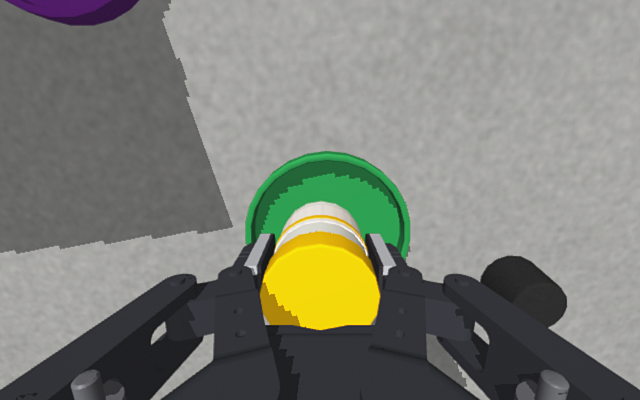

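```bash
python3 -m jog '[[[0,0.001,0.002],0],[[0,0,0],0]]';python3 -m jog '[[[0,0.001,0],0],[[0,0,0],0]]';python3 -m jog '[[[0,0.001,0],0],[[0,0,0],0]]'
```

```text
time: 22.15
tcp_pos: [463.2, 76.8, 30.7]
ee_rot: [-0.445, 0.444, -0.549, 0.55]
contact_force: [0.7, -0.4, -0.1]
width: 46.4
time: 22.4
tcp_pos: [462.4, 77.0, 29.0]
ee_rot: [-0.445, 0.445, -0.55, 0.55]
contact_force: [0.4, -0.1, -0.7]
width: 46.3
time: 22.65
tcp_pos: [462.3, 76.9, 27.8]
ee_rot: [0.445, -0.445, 0.55, -0.55]
contact_force: [0.7, 0.4, -0.7]
width: 46.4
```

```bash
python3 -m jog '[[[0,0.001,0],0],[[0,0,0],0]]';python3 -m jog '[[[0,0.001,0],0],[[0,0,0],0]]';python3 -m jog '[[[0,0.0005,0],0],[[0,0,0],0]]'
```

```text
time: 22.9
tcp_pos: [462.3, 76.9, 26.8]
ee_rot: [0.445, -0.445, 0.55, -0.55]
contact_force: [0.0, 0.5, -1.1]
width: 46.5
time: 23.15
tcp_pos: [462.5, 76.9, 26.1]
ee_rot: [-0.445, 0.445, -0.55, 0.55]
contact_force: [-1.0, -0.0, 1.5]
width: 46.3
time: 23.4
tcp_pos: [462.6, 77.0, 26.0]
ee_rot: [-0.445, 0.445, -0.55, 0.55]
contact_force: [-1.8, -0.4, 6.5]
width: 46.5
```

```bash
python3 -m jog '[[[0,0,0],0],[[0,0,0],0],[[0,0,0],0],[[0,0,0],0]]' 1; python3 -m jog '[[[0,-0.02,0],0],[[0,-0.04,0],0],[[0,-0.05,0],0],[[0,-0.05,0],0],[[0,0,0],0]]'; python3 -c "
from h import *
to(516,-385,190,-65)
wfind('yellow',69,save='pics/w14.png');wfind('green',14)"
```

```text
time: 23.9
tcp_pos: [462.3, 76.9, 25.3]
ee_rot: [0.445, -0.445, 0.55, -0.55]
contact_force: [-0.2, 0.9, -0.1]
width: 85.3
time: 24.52
tcp_pos: [465.6, 76.9, 190.3]
ee_rot: [-0.447, 0.442, -0.548, 0.552]
contact_force: [0.1, 0.3, -0.0]
width: 85.1
t 24.52 tcp [465.6  76.9 190.3] jaw -12.0 width 85.1 shift [0.4413 0.0008 0.1455] tilt [ 0.009 -0.    -1.   ]
spin rad 0.925 j6 now 0.21
shift after spin [0.1496 0.0041 0.4399]
yellow [316. 195.] xy 462.3 76.0 d 49.6
yellow [149.  14.] xy 364.7 259.3 d 65.3
green [319. 181.] xy 462.7 76.7 d 96.4
```

View pics/w14.png

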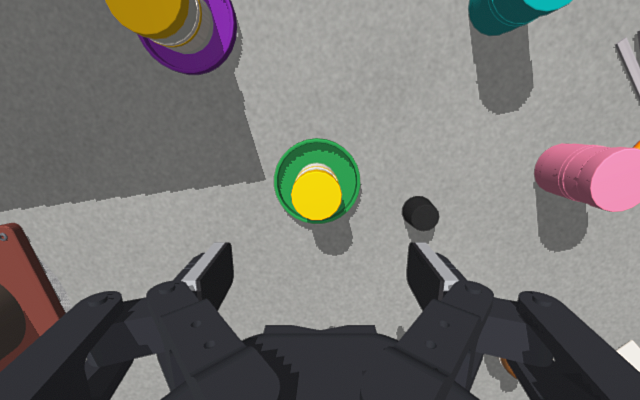

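The medium pot is in the green dish (lid (316,195), dish (319,181)) under 1 mm off centre. Next is the small pot.

```bash
python3 -m jog '[[[0,0,0],0.154],[[0,0,0],0.154],[[0,0,0],0.154],[[0,0,0],0.154],[[0,0,0],0.154]]'; python3 -m jog '[[[0,0,0],0.154],[[0.017,0,0.05],0],[[0.017,0,0.05],0],[[0.017,0,0.05],0],[[0.017,0,0.05],0]]'; python3 -m jog '[[[0.017,0,0.05],0],[[0.017,0,0.05],0],[[0.01,0,0.05],0],[[0,0,0.05],0],[[0,0,0],0]]'; python3 -c "
from h import *
to(516,-385,120,-65)
wfind('yellow',56,save='pics/w15.png')"
```

```text
time: 25.25
tcp_pos: [460.9, 76.9, 183.0]
ee_rot: [0.203, -0.206, 0.677, -0.677]
contact_force: [-0.1, -0.4, -0.0]
width: 85.4
time: 25.88
tcp_pos: [484.1, -134.2, 183.1]
ee_rot: [0.152, -0.154, 0.691, -0.689]
contact_force: [0.5, 0.3, -0.2]
width: 85.6
time: 26.5
tcp_pos: [529.2, -335.1, 181.7]
ee_rot: [0.151, -0.153, 0.692, -0.689]
contact_force: [-0.5, 0.5, -0.6]
width: 84.9
t 26.5 tcp [ 529.2 -335.1  181.7] jaw -65.2 width 84.9 shift [0.0328 0.0616 0.04  ] tilt [-0.004  0.003 -1.   ]
spin rad -0.003 j6 now 0.45
shift after spin [0.0329 0.0616 0.0399]
yellow [363. 222.] xy 517.8 -385.0 d 38.7
```

View pics/w15.png

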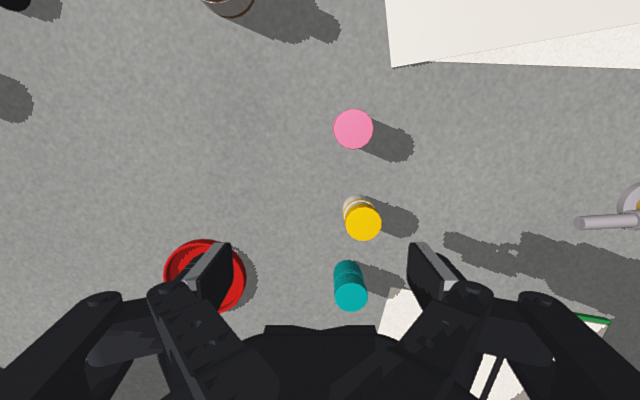

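The small yellow lid is at (363,222) between pink (353,129) and turquoise (350,290). The jaws open across that row.

```bash
python3 -m jog '[[[0.032,0,0.04],0],[[0,0.05,0],0],[[0,0.03,0],0],[[0,0,0],0],[[0,0,0],0]]' 0.8; python3 -c "
from h import *
to(517.5,-385,16,-65)
wfind('yellow',56,save='pics/w16.png')"
```

```text
time: 27.18
tcp_pos: [518.5, -382.2, 106.4]
ee_rot: [-0.154, 0.153, -0.69, 0.69]
contact_force: [0.2, -0.4, 0.0]
width: 68.4
t 27.18 tcp [ 518.5 -382.2  106.4] jaw -64.9 width 68.4 shift [0.0021 0.0904 0.0021] tilt [ 0.001 -0.001 -1.   ]
spin rad 0.001 j6 now 0.38
shift after spin [0.0021 0.0904 0.0021]
yellow [325. 219.] xy 517.9 -385.7 d 38.1
```

View pics/w16.png

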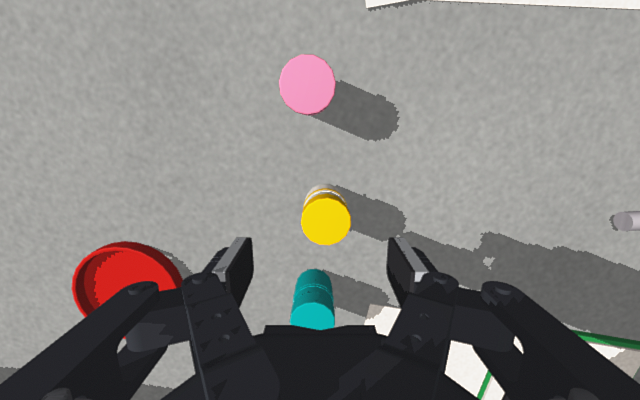

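```bash
python3 -m jog '[[[0.002,0.03,0.002],0],[[0,0.03,0],0],[[0,0.025,0],0],[[0,0.003,0],0],[[0,0,0],0]]'; python3 -c "
from h import *
to(517.5,-385.5,16,-65)"
```

```text
time: 27.85
tcp_pos: [518.1, -386.1, 19.2]
ee_rot: [-0.154, 0.153, -0.69, 0.691]
contact_force: [0.4, -0.4, 0.2]
width: 68.3
t 27.85 tcp [ 518.1 -386.1   19.2] jaw -65.0 width 68.3 shift [ 0.0003  0.0032 -0.0008] tilt [ 0.002 -0.002 -1.   ]
spin rad 0.001 j6 now 0.37
shift after spin [ 0.0003  0.0032 -0.0008]
```

```bash
python3 -m jog '[[[0,0.002,0],0],[[0,0,0],0],[[0,0,0],0],[[0,0,0],0],[[0,0,0],0]]' 0.2;python3 -m jog '[[[0,0,0],0],[[0,0,0],0]]'; python3 -c "
from h import *
to(361,-255.5,80)"; python3 -m jog '[[[0,-0.01,0],0],[[0,-0.03,0],0],[[0,-0.04,0],0],[[0,0,0],0]]' 0.1; python3 -c "
from h import *
to(361,-255.5,95)
wfind('yellow',135,save='pics/w17.png'); wfind('red',14)"
```

```text
time: 28.48
tcp_pos: [517.8, -386.0, 16.8]
ee_rot: [-0.154, 0.153, -0.69, 0.691]
contact_force: [-0.5, 1.1, 4.7]
width: 34.3
time: 28.72
tcp_pos: [517.8, -386.0, 16.8]
ee_rot: [-0.154, 0.153, -0.69, 0.691]
contact_force: [-0.6, -0.1, 5.8]
width: 34.0
t 28.73 tcp [ 517.8 -386.    16.8] jaw -65.0 width 34.0 shift [ 0.0868 -0.0636 -0.1845] tilt [ 0.001 -0.001 -1.   ]
time: 29.22
tcp_pos: [519.3, -387.4, 100.2]
ee_rot: [-0.155, 0.152, -0.688, 0.693]
contact_force: [0.9, 0.1, -0.6]
width: 34.4
t 29.23 tcp [ 519.3 -387.4  100.2] jaw -65.0 width 34.4 shift [ 0.0876  0.0036 -0.1865] tilt [ 0.006 -0.005 -1.   ]
yellow [320. 283.] xy 518.1 -387.3 d 42.0
yellow [324. 233.] xy 534.7 -380.4 d 25.8
red [110. 284.] xy 365.5 -260.6 d 104.6
```

View pics/w17.png

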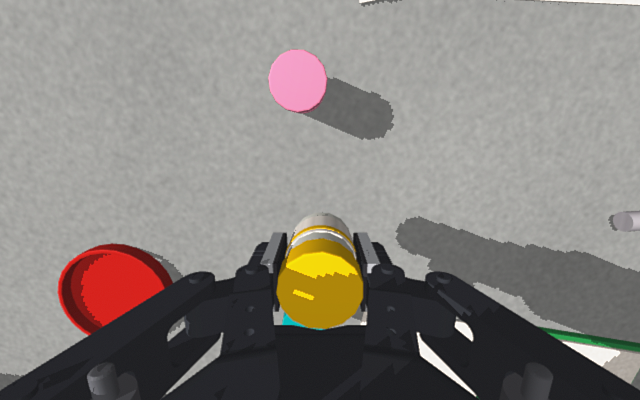

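The small pot is held upright, so I carry it to the red dish (361,-255.5).

```bash
python3 -m jog '[[[0.022,0,-0.046],0],[[0.022,0,-0.046],0],[[0.022,0,-0.046],0],[[0.022,0,-0.046],0],[[0,0,0],0]]';python3 -m jog '[[[0,0.03,0],0],[[0,0.025,0],0],[[0,0.01,0],0],[[0,0.003,0],0],[[0,0,0],0]]'; python3 -c "
from h import *
to(361,-255.5,20.8)
c,T=wrist();cv2.imwrite('pics/w18.png',c['img'])"
```

```text
time: 29.95
tcp_pos: [355.2, -251.4, 92.1]
ee_rot: [0.152, -0.155, 0.693, -0.688]
contact_force: [1.0, -0.2, -0.1]
width: 34.2
time: 30.58
tcp_pos: [359.9, -256.2, 27.7]
ee_rot: [-0.153, 0.153, -0.69, 0.69]
contact_force: [-0.5, 0.3, -1.1]
width: 34.6
t 30.57 tcp [ 359.9 -256.2   27.7] jaw -65.0 width 34.6 shift [-0.0013  0.0069 -0.0002] tilt [ 0. -0. -1.]
```

View pics/w18.png

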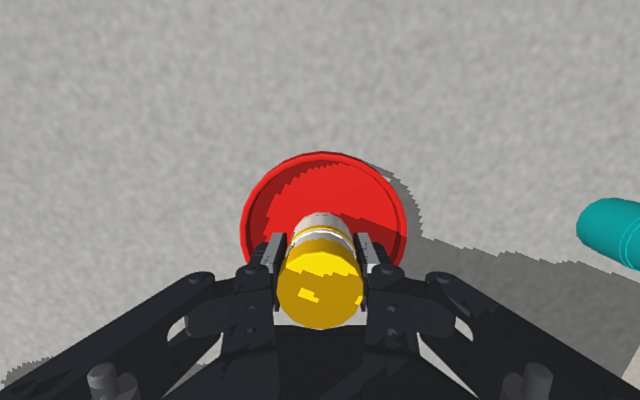

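The small pot is centred over the red dish. I lower it until it touches.

```bash
python3 -m jog '[[[0,0.003,0],0],[[0,0.002,0],0],[[0,0,0],0]]';python3 -m jog '[[[0,0.001,0],0],[[0,0,0],0]]';python3 -m jog '[[[0,0.001,0],0],[[0,0,0],0]]'
```

```text
time: 31.0
tcp_pos: [359.4, -255.8, 22.4]
ee_rot: [0.153, -0.153, 0.69, -0.69]
contact_force: [0.0, 0.1, -1.7]
width: 34.5
time: 31.25
tcp_pos: [359.5, -255.8, 21.4]
ee_rot: [0.153, -0.153, 0.69, -0.69]
contact_force: [-0.3, 0.0, -2.0]
width: 34.3
time: 31.5
tcp_pos: [359.7, -256.0, 20.7]
ee_rot: [-0.153, 0.153, -0.69, 0.69]
contact_force: [-1.2, 1.1, 4.3]
width: 34.2
```

```bash
python3 -m jog '[[[0,0,0],0],[[0,0,0],0],[[0,0,0],0],[[0,0,0],0]]' 0.8; python3 -m jog '[[[0,-0.02,0],0],[[0,-0.04,0],0],[[0,-0.05,0],0],[[0,-0.05,0],0],[[0,0,0],0]]'; python3 -m jog '[[[0.03,0,0],0],[[0.05,0,0],0],[[0.05,0,0],0],[[0.03,0,0],0],[[0,0,0],0]]'; python3 -c "
from h import *
to(361,-255.5,190)
wfind('yellow',60,save='pics/w19.png')
wfind('red',14)
for n in('top','scene'):
    c=camera(n);cv2.imwrite('pics/%s19.png'%n,c['img'])
"
```

```text
time: 32.0
tcp_pos: [359.4, -255.8, 20.3]
ee_rot: [0.153, -0.153, 0.69, -0.69]
contact_force: [0.4, 0.6, 0.9]
width: 68.3
time: 32.62
tcp_pos: [361.8, -258.1, 185.2]
ee_rot: [-0.155, 0.151, -0.687, 0.693]
contact_force: [1.0, -0.2, -1.0]
width: 68.2
time: 33.25
tcp_pos: [212.9, -323.7, 179.4]
ee_rot: [0.152, -0.152, 0.691, -0.69]
contact_force: [0.4, 0.1, 0.9]
width: 68.3
t 33.25 tcp [ 212.9 -323.7  179.4] jaw -65.2 width 68.3 shift [-0.163  -0.0106  0.0002] tilt [-0.001  0.001 -1.   ]
yellow [321.   9.] xy 353.4 -259.1 d 33.9
red [322.  30.] xy 357.9 -258.4 d 96.1
```

View pics/top19.png

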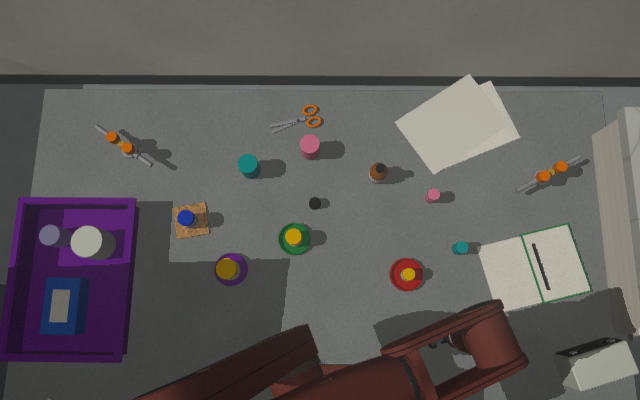

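View pics/scene19.png

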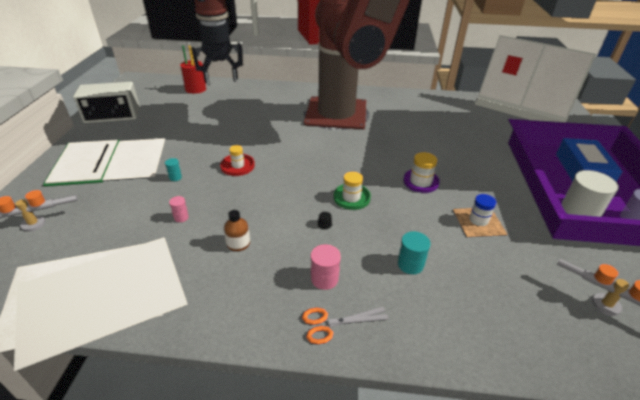

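Top view: all four pots stand at their places (blue (186,218) on the mat, then (227,268), (293,237) and (408,274) in purple, green and red). The bung (315,203) and bottle (378,172) have not moved and the gripper is clear, so I hand in.

```bash
python3 -c "
from cell import *
print(state()['contact_force']); print(close_job())"
```

```text
[-0.28606382  0.39768164 -0.13741763]
the job is handed in; nothing more can be done
None
```

I moved the blue-lidded pot to the cork mat. I then stood the large, medium and small yellow-lidded pots in the purple, green and red dishes, in that order. Each was lowered until the wrist felt contact before I released it, and the job was handed in at about 33 s.

- **Pot positions:** the wrist camera put the blue pot about 3 mm from the mat centre, the large pot 3 mm from its dish centre and the medium pot under 1 mm. The small pot was about 5 mm off; that check was rough, because the dish was at the edge of the picture and I used a slightly wrong lid height. All are well within the 26 to 30 mm allowed.
- **Final views:** the top and scene pictures show all four pots upright, and the bottle and bung at the same pixels as at the start. The gripper is clear, with under 1 N on the wrist.
- **Failed checks:** none. The scene and top cameras disagreed by about 10 mm in the first rough pass, because I assumed approximate heights. I worked from the top and wrist readings, which agreed within about 3 mm.

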